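# Slide a wet painted panel onto the drying carriage

### The job

The painted panel on the block is still wet, so slide it and never lift it. Swing the keeper arm out of the way, bring the drying carriage fully up to the block, and push the panel across so that it sits square and roughly centred on the two narrow rails with its edge against the fence. Then swing the keeper arm fully shut behind the panel and slide the loaded carriage fully back to its end stop, leaving the jar, tape roll and plant where they are.

Things in the scene. Friction and masses are not known exactly. Their poses are not given: they have to be found in the camera images.
- station: Fixed base board of plywood, 220 (x) x 500 (y) x 18 mm, carrying the painting block at its +y end and the carriage's track at its -y end. Origin: centre of its underside, on the table. Its y axis runs along the track towards the block; z up.
- block_top (a point): Centre of the top of the painting block, a solid wooden block 150 (x) x 180 (y) mm whose flat top is 70 mm above the table; axes as the station's. Its edge towards the carriage is 90 mm from this point, along -y.
- panel: The freshly painted wooden panel, 130 (x) x 140 (y) x 22 mm, a landscape on its top face; lies face up on the block. Origin: centre of its underside; z up. Loose, about 0.28 kg.
- rails_mid (a point): Point on the wooden carriage, midway between its two narrow rails and level with their tops (67 mm above the table, 3 mm lower than the block); axes as the station's. Rails run along y, each 16 mm wide, centred at x = -40 and +40 mm, from y = -70 to +90 mm. The panel's origin belongs at this point when centred and against the fence.
- fence (a point): Middle of the inner (panel side) face of the carriage's fence, at rail-top height, 70 mm from rails_mid along -y. The fence is an upright board across the rails' end, 120 mm wide, 15 mm thick, its top 40 mm above the rails.
- carriage_grip (a point): Centre of the top of the carriage's grip, a dark upright block 40 (x) x 16 (y) mm that rises 45 mm from the middle of the fence's top edge; at 152 mm above the table. Push or pinch it to move the carriage.
- carriage (a joint): Position of the carriage on its slide, m: 0 fully home at the end stop, 0.120 fully up to the block (a 5 mm gap is left between rails and block). Moves along the station's y; stiff, about 8 N, and stays where left.
- keeper_hinge (a point): Upright hinge of the keeper arm, on the carriage at x = +100, y = +80 mm from rails_mid, outside the panel's path (its round hub, 20 mm diameter, its top 22 mm above the rails). Rides with the carriage.
- keeper_tab (a point): Centre of the top of the black upright tab (14 mm diameter) near the free end of the keeper, an aluminium arm 12 x 12 mm that swings level about keeper_hinge, 4 to 16 mm above the rails. The tab is 90 mm from the hinge and stands 38 mm above the arm; its top is 125 mm above the table.
- keeper (a joint): Angle of the keeper arm, rad, growing anticlockwise seen from above: 0 swung fully out (leaning 0.2 rad outwards, clear of the panel's path), 0.2 pointing along the station's +y, 1.77 fully shut, lying across the rails along -x, 4 mm behind a panel that is against the fence. Light friction, stays where left.
- jar: Glass jar with brushes, 76 mm diameter, 85 mm high (brushes to 180 mm); bystander. Origin: centre of its underside.
- tape: Roll of masking tape lying flat, 100 mm diameter, 36 mm high; bystander. Origin: centre of its underside.
- plant: Small round plant in a white pot, 80 mm diameter, 120 mm high; bystander. Origin: centre of its underside.

How it is judged (in metres and radians):
On the way, in this order (a step that is already met when the one before it is completed fails the run):
1. the carriage is fully up to the block (within 5 mm) with the keeper arm swung clear, the panel still on the block (value of joint carriage above 0.115 m and value of joint keeper below 0.6 rad and y of panel in the frame of block_top above -0.05 m and z of panel in the frame of block_top above -0.005 m), for 0.1 s.
2. the panel lies square on both rails against the fence (x of panel in the frame of rails_mid between -0.02 and 0.02 m and y of panel in the frame of rails_mid between -0.004 and 0.008 m and z of panel in the frame of rails_mid between -0.004 and 0.004 m and angle between panel's own z axis and vertical below 0.05 rad and angle between the y axis of panel and the y axis of rails_mid, either way round below 0.08 rad), for 0.1 s.
At the end, for the whole second after the job is handed in: The panel lies flat on both rails, within 20 mm of centred sideways, within 8 mm of the fence and square within 0.08 rad, at rest; the keeper is shut behind it (at least 1.64 rad); the carriage is within 5 mm of its end stop (all of step 2 and value of joint carriage below 0.005 m and value of joint keeper above 1.64 rad and linear speed of panel below 0.02 m/s); the robot touches nothing.
It fails at once if the panel is lifted (15 mm above the block), dropped off, or tipped (z of panel in the frame of station above 0.085 m or z of panel in the frame of station below 0.055 m or angle between panel's own z axis and vertical above 0.25 rad).
It fails at once if the jar, tape roll or plant is moved by more than 30 mm (distance of any of jar, tape, plant from where it was at the start of the episode above 0.03 m).
It also fails if it takes over 72 s, if anything falls off the work surface, if the arm or the gripper's body presses on something with over 40 N, if the wrist force passes 120 N, or if a joint passes its speed limit or range.

### The arm

A 6-joint arm with a two-finger parallel gripper is mounted at the origin on the work surface. World frame = base frame: x ahead of the robot, y to its left, z up, the work surface at z = 0. Lengths are in m, angles in degrees, forces in N, time in s.
With the tool pointing down it reaches from about 0.375 to 0.9 m from the base axis. Payload 3.1 kg.
Tool frame: the origin (TCP) lies on the centre line of the jaws, within the pads' length; the fingertips stand 25 mm ahead of it and the grasp point (between the pads) lies 6 mm ahead of it; z points along the fingers, y is the line along which they close (so a half turn about z gives the same grasp; the last joint's range is limited). The gripper opens to 87 mm and grips with 3 to 60 N. Pads are 19 mm wide; open, the fingers measure 117 mm over their backs; the gripper's body (75 mm by 190 mm) begins 51 mm behind the grasp point.
Start: joints at [-76.977, 30.224, 82.088, -0, 67.689, -10.227], TCP at [0.247, -0.574, 0.248] pointing down, gripper open.
Joint ranges: [-176.69, 176.69], [-43.24, 126.21], [12.49, 139.97], [-82, 262], [0, 151.66], [-163.58, 163.58]. Speed limits (degrees/s): [159.86, 159.86, 180, 180, 180, 180].

### API

Orientations are given as a 3x3 rotation matrix whose columns are the frame's x, y, z axes.
In Python, from rig import read_state, capture, camera_params, hand_in gives the robot as it stands.
- The arm moves only by the tool apply_moves, never from a script. Its argument "rows" is a list of rows, each an object of numbers: "x", "y", "z": the shift along the tool's x, y, z in mm; "rx", "ry", "rz": the turn, a rotation vector about the tool's x, y, z in units of 6 degrees (1.0 is 6 degrees); "claw": the closure in counts, from 0 (fully open) to 255 (shut). A call has 1 to 10 rows; each row is the pose to reach, as a shift and turn from the pose commanded when the call began, along the tool's axes at that moment; what a row does not reach only later rows make up. A row lasts 1/8 s, in which the tool goes at most 62.5 mm and 10.7 degrees, less where a joint would pass 70% of its speed; a pose out of reach is approached as far as the arm can. A call with a gripper value outside its range is refused whole. The fingers move at their own pace and stop on an object; the grip force is fixed at half the most. Time passes only in rows, so rows that repeat a pose let the fingers close. It gives the time, the measured TCP pose, the force, the opening and the grip force at its end, in the units of the state.
- read_state(): the state, without advancing time (a new reading comes with each control period).
- capture(name): name is "scene" or "top" or "wrist"; returns (picture, depth): 420x560x3 uint8, red, green, blue; 420x560 float32, m along the optical axis (not along the pixel's ray), 0 where there is no reading.
- camera_params(name): a dict with "fx", "fy", "cx", "cy" (pixels), "D" ([k1, k2, p1, p2, k3] as OpenCV has them; the pictures are not rectified), "xyz" and "orientation" of the camera in the world. Camera axes: x right, y up, looking along -z (the intrinsics and any distortion apply to the point x, -y, -z); pixel columns grow to the right and rows downward; lengths in m; the calibration is good to about 2 mm. A picture is of the moment at which its call begins: read the wrist's pose just before it. camera_params takes no time and is no camera call; for the wrist camera it gives the pose at the moment of the call.
- hand_in(): hands the job in; it is judged then, once.
The state is a dict: "time_s": time; "joint_positions": joint angles; "qvel": joint speeds; "tau": joint torques, N m; "position": TCP position; "tcp_rot": TCP orientation; "force": force on the tool from outside, world axes, zero at the start; "moment": the same for the moment, N m; "opening": opening from 0.0 (shut) to 1.0 (fully open); "grasp_force": force on a finger pad.
Only numpy, scipy, OpenCV 4.12 (cv2) and the standard library are available. Lean on these libraries where they do the work, as an engineer would, in place of code of your own. Each camera call takes 0.05 s, during which the arm holds its last target. There are 200 camera calls.

## Working session

There is one attempt and no reset: what is moved stays moved. The work goes in short steps, Python scripts to look and compute and a tool call to move; the robot and the scene stay as the last step left them, time stands still between calls to the robot, and variables do not carry over. Pictures are saved under pics/ and viewed, at most 10 in all, crops included, and the job is handed in when it is done.

Besides the shell and the picture viewer there is one more tool, called after "Call:" by a JSON object that holds its "name" and its "arguments", one argument or row to a line. apply_moves: Moves the arm, as the interface text tells. Its arguments: {"type":"object","properties":{"rows":{"type":"array"}},"required":["rows"]}

```bash
mkdir -p pics
python3 - <<'E'
from rig import *
import cv2,numpy as np
s=read_state();print(s['position'],s['tcp_rot'],s['time_s'])
for n in ['scene','top']:
    p,d=capture(n);cv2.imwrite(f'pics/{n}0.png',p[:,:,::-1]);np.save(f'pics/{n}_d.npy',d);np.save(f'pics/{n}_p.npy',p)
    print(n,camera_params(n))
E
```

```text
[ 0.24658758 -0.57355802  0.24658372] [[ 9.18800919e-01  3.94720963e-01 -4.82843242e-04]
 [ 3.94721068e-01 -9.18798583e-01  2.10764878e-03]
 [ 3.88297472e-04 -2.12709804e-03 -9.99997662e-01]] 0.0
scene {'fx': 443.7370240743582, 'fy': 443.7370240743582, 'cx': 281.61112510105454, 'cy': 220.56359017929515, 'D': array([-0.00013072,  0.        ,  0.        ,  0.        ,  0.        ]), 'xyz': array([ 1.25574772, -0.00673097,  1.05388737]), 'orientation': array([[-0.16422085, -0.8192107 ,  0.54947734],
       [ 0.98642253, -0.13720267,  0.09025532],
       [ 0.00145164,  0.55683863,  0.83061943]])}
top {'fx': 400.2445181576976, 'fy': 400.2445181576976, 'cx': 280.34107017187733, 'cy': 210.39677868229066, 'D': array([-0.01380149,  0.        ,  0.        ,  0.        ,  0.        ]), 'xyz': array([ 0.4686234 , -0.11238914,  0.87953877]), 'orientation': array([[ 0.17956205,  0.95470764, -0.23725679],
       [-0.98374399,  0.17482164, -0.0410506 ],
       [ 0.0022863 ,  0.24077107,  0.97057924]])}
```

View pics/scene0.png

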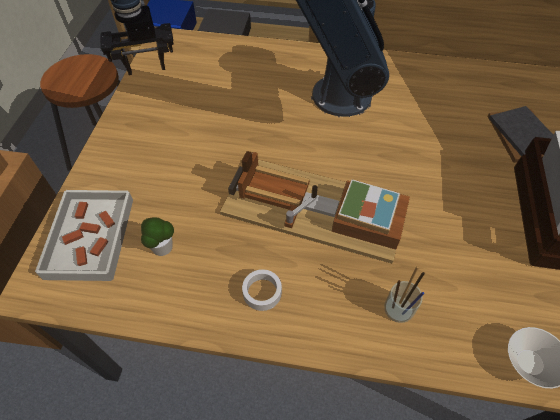

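View pics/top0.png

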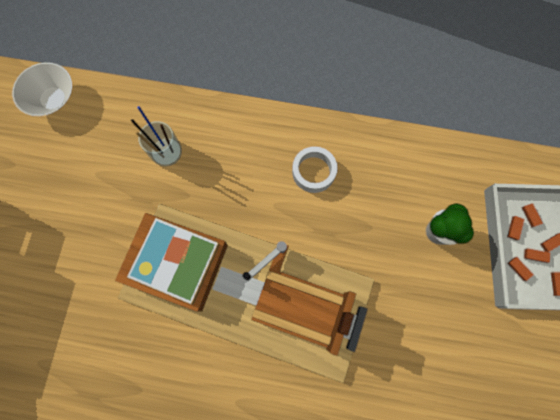

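Top view: block with panel at about (172,262), carriage rails around (300,303), grip (346,323), keeper hinge (282,247), tab (247,276). The keeper is half closed. The jar is at (160,145), tape at (315,170) and plant at (452,225). I'll zoom in for corners.

```bash
python3 - <<'E'
import cv2,numpy as np
p=np.load('pics/top_p.npy')[195:395,105:385,::-1]
cv2.imwrite('pics/crop.png',cv2.resize(p,(784,560),interpolation=cv2.INTER_CUBIC))
E
cat > h.py <<'E'
from rig import *
import cv2,numpy as np
np.set_printoptions(precision=4,suppress=True)
def ray(c,uv,z):
    K=np.array([[c['fx'],0,c['cx']],[0,c['fy'],c['cy']],[0,0,1]])
    uv=np.array(uv,float).reshape(-1,1,2); n=cv2.undistortPoints(uv,K,np.array(c['D'])).reshape(-1,2)
    d=np.c_[n[:,0],-n[:,1],-np.ones(len(n))]@np.array(c['orientation']).T
    o=np.array(c['xyz']); t=(z-o[2])/d[:,2]
    return o+d*t[:,None]
def cloud(c,dep):
    v,u=np.mgrid[:dep.shape[0],:dep.shape[1]]
    K=np.array([[c['fx'],0,c['cx']],[0,c['fy'],c['cy']],[0,0,1]])
    n=cv2.undistortPoints(np.c_[u.ravel(),v.ravel()].astype(float).reshape(-1,1,2),K,np.array(c['D'])).reshape(-1,2)
    P=np.c_[n[:,0],-n[:,1],-np.ones(len(n))]*dep.reshape(-1,1)
    return (P@np.array(c['orientation']).T+c['xyz']).reshape(dep.shape+(3,))
E
python3 - <<'E'
from h import *
p=np.load('pics/top_p.npy');d=np.load('pics/top_d.npy');c=camera_params('top')
W=cloud(c,d)
box=np.zeros(d.shape,bool);box[195:395,105:385]=1
for lo,hi,nm in [(.0875,.097,'panel'),(.015,.0215,'station'),(.064,.073,'block/rails'),(.102,.112,'fencetop'),(.146,.158,'grip'),(.118,.131,'tab'),(.077,.090,'keeperish')]:
    m=box&(W[...,2]>lo)&(W[...,2]<hi)&(d>0)
    P=W[m]; r=cv2.minAreaRect((P[:,:2]*1000).astype(np.float32))
    print(nm,m.sum(),P.mean(0),np.median(P[:,2]),r)
E
```

```text
panel 4782 [0.5235 0.1046 0.0924] 0.09241387023005943 ((523.2491455078125, -24.850296020507812), (417.195068359375, 172.2000274658203), 82.05490112304688)
station 10910 [ 0.4843 -0.063   0.018 ] 0.018021698894052973 ((498.5119934082031, -35.22509765625), (501.1224365234375, 220.40077209472656), 80.88921356201172)
block/rails 3155 [0.5    0.0138 0.0686] 0.06865933812516922 ((503.33575439453125, -7.6376190185546875), (444.0470886230469, 150.60171508789062), 80.94868469238281)
fencetop 376 [ 0.4654 -0.2301  0.1069] 0.10687115905272704 ((482.39764404296875, -138.18955993652344), (208.56072998046875, 120.38746643066406), 80.56768798828125)
grip 220 [ 0.4665 -0.233   0.1515] 0.15178759736278286 ((466.57891845703125, -233.68423461914062), (16.471515655517578, 39.82878875732422), 80.50885772705078)
tab 63 [ 0.502  -0.1017  0.1246] 0.1243923420228249 ((499.25384521484375, -133.21142578125), (203.77540588378906, 36.327781677246094), 70.9819107055664)
keeperish 656 [ 0.5319 -0.014   0.0855] 0.08537227421902516 ((523.3731689453125, -24.888565063476562), (417.11383056640625, 171.89065551757812), 82.08148193359375)
```

View pics/crop.png

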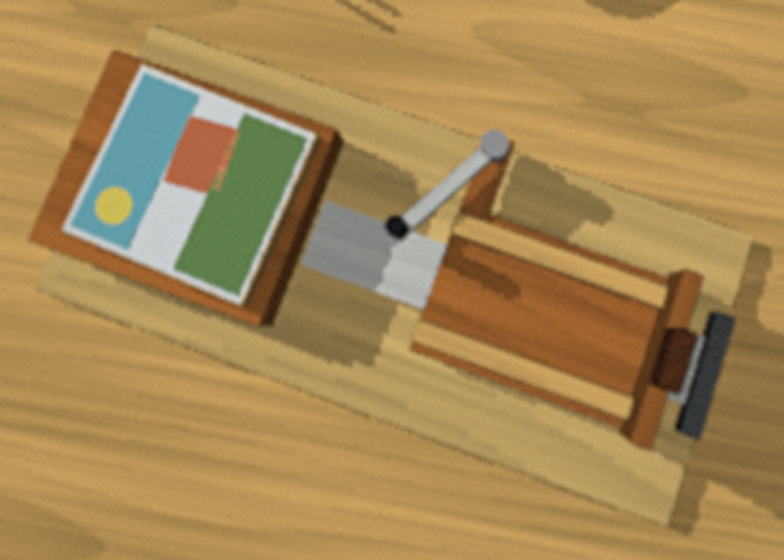

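Crop shows the panel roughly centred on the block, the tab at crop (397,227), the hub at (495,146) and the grip at (675,360). Depth gives clean poses, so now I'll compute everything in the station frame.

```bash
cat >> h.py <<'E'
A=np.deg2rad(80.85); SY=np.array([np.cos(A),np.sin(A)]); SX=np.array([SY[1],-SY[0]]); C=np.array([.4985,-.0352])
def st(P): q=np.asarray(P)[...,:2]-C; return np.stack([q@SX,q@SY],-1)*1000
def world(s): s=np.asarray(s)/1000; return C+s[0]*SX+s[1]*SY
E
python3 - <<'E'
from h import *
p=np.load('pics/top_p.npy');d=np.load('pics/top_d.npy');c=camera_params('top')
W=cloud(c,d)
S=st(W);z=W[...,2]
def rep(nm,lo,hi,xr,yr):
    m=(d>0)&(z>lo)&(z<hi)&(S[...,0]>xr[0])&(S[...,0]<xr[1])&(S[...,1]>yr[0])&(S[...,1]<yr[1])
    P=S[m]; print(nm,m.sum(),P.mean(0),cv2.minAreaRect(P.astype(np.float32)), np.percentile(z[m],[5,50,95]))
rep('panel',.0875,.097,(-120,120),(0,300))
rep('blocktop',.067,.0735,(-120,120),(20,300))
rep('rails',.062,.0715,(-70,70),(-220,10))
rep('grip',.146,.158,(-60,60),(-260,-150))
rep('fence',.102,.112,(-80,80),(-260,-150))
rep('tab',.118,.131,(-60,150),(-130,0))
rep('hub',.084,.094,(70,150),(-150,0))
rep('bar',.03,.3,(-80,80),(-400,-218))
for nm,(r0,r1,c0,c1) in dict(jar=(120,165,135,185),tape=(145,195,290,340),plant=(200,245,425,475)).items():
    w=W[r0:r1,c0:c1];m=w[...,2]>.03; q=w[m]; print(nm,q.mean(0),st(q.mean(0)),q[:,2].max())
E
```

```text
panel 4665 [  1.201 148.217] ((2.520771026611328, 149.58303833007812), (141.04296875, 130.27548217773438), 87.86212921142578) [0.0901 0.0924 0.0947]
blocktop 1760 [-10.3205 172.9421] ((-0.0455322265625, 159.9059600830078), (150.2349395751953, 180.32679748535156), 0.01679849624633789) [0.0678 0.0698 0.0722]
rails 1388 [  -1.1901 -116.0613] ((0.7146568298339844, -113.7350845336914), (160.6114959716797, 112.63468170166016), 89.99658203125) [0.0644 0.067  0.0692]
grip 220 [  -0.159  -200.3492] ((0.04795646667480469, -201.03468322753906), (16.471519470214844, 39.82879638671875), 89.65884399414062) [0.1478 0.1518 0.154 ]
fence 371 [  -1.9926 -200.2586] ((0.004512786865234375, -200.7336883544922), (15.570416450500488, 120.387451171875), 89.7176742553711) [0.1042 0.1069 0.1092]
tab 26 [21.3098 -3.2121] ((21.915300369262695, -2.9496984481811523), (11.494174003601074, 7.452364444732666), 18.12078285217285) [0.122  0.1248 0.1271]
hub 103 [ 95.6606 -41.1706] ((88.26249694824219, -38.383968353271484), (18.387744903564453, 44.73054885864258), 65.85432434082031) [0.0843 0.0884 0.0908]
bar 476 [  -1.1734 -239.056 ] ((-0.21454620361328125, -235.53773498535156), (28.158668518066406, 90.00233459472656), 89.9427261352539) [0.0319 0.0454 0.0483]
jar [0.7663 0.2066 0.0861] [225.9056 281.3307] 0.8795387691071194
tape [ 0.7812 -0.1339  0.0475] [294.7991 -52.4942] 0.8795387691071194
plant [ 0.689  -0.4192  0.1044] [ 249.1686 -348.8225] 0.8795387691071194
```

```bash
cat > to.py <<'E'
import sys
from h import *
from scipy.spatial.transform import Rotation as Ro
def go(sx,sy,z,yaw=0):
    s=read_state();R=np.array(s['tcp_rot']);p=np.array(s['position'])
    RA=np.c_[np.r_[SX,0],np.r_[-SY,0],[0,0,-1]]
    Rt=RA@Ro.from_euler('z',yaw,degrees=True).as_matrix()
    t=np.r_[world([sx,sy]),z/1000]
    print('now st',st(p),p[2]*1000,'t',s['time_s'],'F',s['force'],'open',s['opening'])
    print('d mm',R.T@(t-p)*1000,'rot u',np.rad2deg(Ro.from_matrix(R.T@Rt).as_rotvec())/6)
if __name__=='__main__': go(*map(float,sys.argv[1:]))
E
python3 to.py 20 -2.2 200; python3 to.py 20 -2.2 122
```

```text
now st [-163.0917 -571.6662] 246.6524317074814 t 0.1 F [-0.3555  0.3337 -0.3096] open 1.0022294312637536
d mm [ 459.7214 -382.608    47.5206] rot u [-0.0187  0.0026  5.4002]
now st [-163.0917 -571.6662] 246.6524317074814 t 0.1 F [-0.3555  0.3337 -0.3096] open 1.0022294312637536
d mm [ 459.6993 -382.4576  125.5204] rot u [-0.0187  0.0026  5.4002]
```

Call:
{"name": "apply_moves", "arguments": {
  "rows": [
    {"x": 460, "y": -382, "z": 20, "rz": 5.4, "claw": 130},
    {"x": 460, "y": -382, "z": 20, "rz": 5.4, "claw": 130},
    {"x": 460, "y": -382, "z": 20, "rz": 5.4, "claw": 130},
    {"x": 460, "y": -382, "z": 20, "rz": 5.4, "claw": 130},
    {"x": 460, "y": -382, "z": 20, "rz": 5.4, "claw": 130},
    {"x": 460, "y": -382, "z": 40, "rz": 5.4, "claw": 130},
    {"x": 460, "y": -382, "z": 47, "rz": 5.4, "claw": 130},
    {"x": 460, "y": -382, "z": 47, "rz": 5.4, "claw": 130},
    {"x": 460, "y": -382, "z": 47, "rz": 5.4, "claw": 130},
    {"x": 460, "y": -382, "z": 47, "rz": 5.4, "claw": 130}
  ]
}}

```text
validation failed for argument at $.ro...
```

```bash
python3 to.py 20 -2.2 122
```

```text
now st [-163.0917 -571.6662] 246.6524317074814 t 0.1 F [-0.3555  0.3337 -0.3096] open 1.0022294312637536
d mm [ 459.6993 -382.4576  125.5204] rot u [-0.0187  0.0026  5.4002]
```

Call:
{"name": "apply_moves", "arguments": {
  "rows": [
    {"x": 50, "y": -42, "z": 5, "rx": 0, "ry": 0, "rz": 1.0, "claw": 130}
  ]
}}

```text
time_s: 0.22
position: [0.2738, -0.522, 0.2425]
tcp_rot: [[0.957, 0.289, 0.001], [0.289, -0.957, -0.004], [-0.001, 0.004, -1.0]]
force: [1.0, 0.3, 0.3]
opening: 0.948
grasp_force: 0.0
```

```bash
python3 to.py 20 -2.2 200
```

```text
now st [-144.4222 -516.3614] 242.54635792896028 t 0.225 F [1.0126 0.3417 0.3082] open 0.9483947973478783
d mm [ 372.9514 -390.4632   40.6521] rot u [ 0.0419 -0.0044  4.3273]
```

Call:
{"name": "apply_moves", "arguments": {
  "rows": [
    {"x": 371, "y": -389, "z": 20, "rx": 0, "ry": 0, "rz": 4.3, "claw": 130},
    {"x": 371, "y": -389, "z": 20, "rx": 0, "ry": 0, "rz": 4.3, "claw": 130},
    {"x": 371, "y": -389, "z": 20, "rx": 0, "ry": 0, "rz": 4.3, "claw": 130},
    {"x": 371, "y": -389, "z": 20, "rx": 0, "ry": 0, "rz": 4.3, "claw": 130},
    {"x": 371, "y": -389, "z": 20, "rx": 0, "ry": 0, "rz": 4.3, "claw": 130},
    {"x": 371, "y": -389, "z": 30, "rx": 0, "ry": 0, "rz": 4.3, "claw": 130},
    {"x": 371, "y": -389, "z": 40, "rx": 0, "ry": 0, "rz": 4.3, "claw": 130},
    {"x": 371, "y": -389, "z": 40, "rx": 0, "ry": 0, "rz": 4.3, "claw": 130},
    {"x": 371, "y": -389, "z": 40, "rx": 0, "ry": 0, "rz": 4.3, "claw": 130},
    {"x": 371, "y": -389, "z": 40, "rx": 0, "ry": 0, "rz": 4.3, "claw": 130}
  ]
}}

```text
time_s: 1.48
position: [0.514, -0.0344, 0.202]
tcp_rot: [[0.99, -0.144, -0.001], [-0.144, -0.99, 0.001], [-0.001, -0.0, -1.0]]
force: [-0.0, -0.8, 0.0]
opening: 0.49
grasp_force: 0.0
```

```bash
python3 to.py 20 -2.2 122
```

```text
now st [15.1507  3.2559] 202.0258552559131 t 1.475 F [-0.021  -0.7973  0.0171] open 0.4896696409360424
d mm [ 4.8661  5.5661 80.0172] rot u [-0.0042  0.0121  0.147 ]
```

Call:
{"name": "apply_moves", "arguments": {
  "rows": [
    {"x": 5, "y": 5.5, "z": 30, "rx": 0, "ry": 0, "rz": 0.15, "claw": 130},
    {"x": 5, "y": 5.5, "z": 60, "rx": 0, "ry": 0, "rz": 0.15, "claw": 130},
    {"x": 5, "y": 5.5, "z": 80, "rx": 0, "ry": 0, "rz": 0.15, "claw": 130},
    {"x": 5, "y": 5.5, "z": 80, "rx": 0, "ry": 0, "rz": 0.15, "claw": 130}
  ]
}}

```text
time_s: 1.98
position: [0.5163, -0.044, 0.1215]
tcp_rot: [[0.986, -0.166, -0.004], [-0.166, -0.986, 0.001], [-0.004, -0.0, -1.0]]
force: [-0.1, 0.9, -0.2]
opening: 0.49
grasp_force: 0.0
```

```bash
python3 to.py 20 -2.2 122
python3 - <<'E'
from h import *
p,d=capture('wrist');c=camera_params('wrist')
cv2.imwrite('pics/w1.png',p[:,:,::-1])
p,d=capture('top');cv2.imwrite('pics/t1.png',p[150:400,100:400,::-1])
E
```

```text
now st [18.9613 -5.8204] 121.48551614632683 t 1.975 F [-0.135   0.8635 -0.1704] open 0.4897743355504897
d mm [ 1.0125 -3.6273 -0.5177] rot u [-0.0028  0.0402 -0.0632]
```

View pics/w1.png

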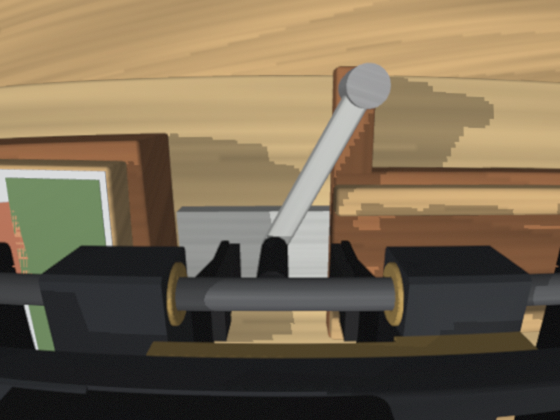

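Tab at (272,255) sits between the two fingertips (235 and 345). Closing on it.

Call:
{"name": "apply_moves", "arguments": {
  "rows": [
    {"x": 1, "y": -3.5, "z": 0, "rx": 0, "ry": 0, "rz": 0, "claw": 130},
    {"x": 1, "y": -3.5, "z": 0, "rx": 0, "ry": 0, "rz": 0, "claw": 240},
    {"x": 1, "y": -3.5, "z": 0, "rx": 0, "ry": 0, "rz": 0, "claw": 240},
    {"x": 1, "y": -3.5, "z": 0, "rx": 0, "ry": 0, "rz": 0, "claw": 240},
    {"x": 1, "y": -3.5, "z": 0, "rx": 0, "ry": 0, "rz": 0, "claw": 240},
    {"x": 1, "y": -3.5, "z": 0, "rx": 0, "ry": 0, "rz": 0, "claw": 240}
  ]
}}

```text
time_s: 2.82
position: [0.5192, -0.0396, 0.1229]
tcp_rot: [[0.986, -0.164, -0.0], [-0.164, -0.986, 0.0], [-0.0, -0.0, -1.0]]
force: [-0.2, 1.2, 0.7]
opening: 0.15
grasp_force: 30.0
```

```bash
python3 to.py 20 -2.2 122; python3 -c "
from math import *
for a in [1.29,1.1,.9,.7,.5,.3,.15,.05,0]: b=a-.2; print(a, -90*sin(b)+80.0, -(90*cos(b)-41.6))
"
```

```text
now st [21.1413 -1.0931] 122.8678514311364 t 2.825 F [-0.1825  1.1565  0.6835] open 0.1496563577310135
d mm [-1.135   1.1133  0.8679] rot u [-0.0037  0.0044 -0.0509]
1.29 0.20357769954614469 -0.023683018777070686
1.1 9.500578133526489 -14.344897144359791
0.9 22.020408148607807 -27.235796855603958
0.7 36.851701525621735 -37.38243057013354
0.5 53.40318140047944 -44.38028402130454
0.3 71.01499250178547 -47.95037487502233
0.15 84.49812523436105 -48.287523435546966
0.05 93.44943192262393 -47.389397014243805
0 97.88023977155551 -46.60599200571175
```

Call:
{"name": "apply_moves", "arguments": {
  "rows": [
    {"x": 4, "y": -7, "z": 0, "rx": 0, "ry": 0, "rz": 0, "claw": 240},
    {"x": 9.5, "y": -14.5, "z": 0, "rx": 0, "ry": 0, "rz": 0, "claw": 240},
    {"x": 15.5, "y": -21, "z": 0, "rx": 0, "ry": 0, "rz": 0, "claw": 240},
    {"x": 22, "y": -27, "z": 0, "rx": 0, "ry": 0, "rz": 0, "claw": 240},
    {"x": 29, "y": -33, "z": 0, "rx": 0, "ry": 0, "rz": 0, "claw": 240},
    {"x": 37, "y": -37.5, "z": 0, "rx": 0, "ry": 0, "rz": 0, "claw": 240},
    {"x": 45, "y": -41.5, "z": 0, "rx": 0, "ry": 0, "rz": 0, "claw": 240},
    {"x": 53.5, "y": -44.5, "z": 0, "rx": 0, "ry": 0, "rz": 0, "claw": 240},
    {"x": 62, "y": -46.5, "z": 0, "rx": 0, "ry": 0, "rz": 0, "claw": 240},
    {"x": 71, "y": -48, "z": 0, "rx": 0, "ry": 0, "rz": 0, "claw": 240}
  ]
}}

```text
time_s: 4.08
position: [0.5955, -0.0044, 0.1224]
tcp_rot: [[0.986, -0.164, -0.006], [-0.164, -0.986, -0.001], [-0.005, 0.001, -1.0]]
force: [-4.1, -3.5, 3.8]
opening: 0.153
grasp_force: 30.0
```

Call:
{"name": "apply_moves", "arguments": {
  "rows": [
    {"x": 9, "y": -0.5, "z": 0, "rx": 0, "ry": 0, "rz": 0, "claw": 240},
    {"x": 17, "y": 0, "z": 0, "rx": 0, "ry": 0, "rz": 0, "claw": 240},
    {"x": 24, "y": 0.5, "z": 0, "rx": 0, "ry": 0, "rz": 0, "claw": 240},
    {"x": 24, "y": 0.5, "z": 0, "rx": 0, "ry": 0, "rz": 0, "claw": 240}
  ]
}}

```text
time_s: 4.58
position: [0.6209, -0.0088, 0.1224]
tcp_rot: [[0.986, -0.164, -0.001], [-0.164, -0.986, -0.0], [-0.001, 0.0, -1.0]]
force: [-3.1, -1.7, 1.2]
opening: 0.151
grasp_force: 30.0
```

```bash
python3 to.py 118 44.7 122; python3 to.py 0 -201 160
```

```text
now st [116.618   45.5069] 122.43804782273305 t 4.575 F [-3.0689 -1.6895  1.1962] open 0.1507004770953775
d mm [1.3867 0.7992 0.4372] rot u [ 0.0033  0.0075 -0.0519]
now st [116.618   45.5069] 122.43804782273305 t 4.575 F [-3.0689 -1.6895  1.1962] open 0.1507004770953775
d mm [-115.3045  247.1508  -37.3853] rot u [ 0.0033  0.0075 -0.0519]
```

Call:
{"name": "apply_moves", "arguments": {
  "rows": [
    {"x": 0, "y": 0, "z": 0, "rx": 0, "ry": 0, "rz": 0, "claw": 130},
    {"x": 0, "y": 0, "z": 0, "rx": 0, "ry": 0, "rz": 0, "claw": 130},
    {"x": 0, "y": 0, "z": -30, "rx": 0, "ry": 0, "rz": 0, "claw": 130},
    {"x": 0, "y": 0, "z": -80, "rx": 0, "ry": 0, "rz": 0, "claw": 130},
    {"x": -115, "y": 247, "z": -80, "rx": 0, "ry": 0, "rz": 0, "claw": 130},
    {"x": -115, "y": 247, "z": -80, "rx": 0, "ry": 0, "rz": 0, "claw": 130},
    {"x": -115, "y": 247, "z": -80, "rx": 0, "ry": 0, "rz": 0, "claw": 130},
    {"x": -115, "y": 247, "z": -80, "rx": 0, "ry": 0, "rz": 0, "claw": 130},
    {"x": -115, "y": 247, "z": -80, "rx": 0, "ry": 0, "rz": 0, "claw": 130},
    {"x": -115, "y": 247, "z": -80, "rx": 0, "ry": 0, "rz": 0, "claw": 130}
  ]
}}

```text
time_s: 5.82
position: [0.4668, -0.2351, 0.2031]
tcp_rot: [[0.986, -0.167, 0.002], [-0.167, -0.986, -0.001], [0.002, 0.001, -1.0]]
force: [0.6, 0.2, 0.6]
opening: 0.491
grasp_force: 0.0
```

```bash
python3 to.py 0 -201 143
python3 - <<'E'
from h import *
p,d=capture('top');cv2.imwrite('pics/t2.png',cv2.resize(p[150:400,100:400,::-1],None,fx=2,fy=2))
E
```

```text
now st [   0.4593 -202.4189] 203.09616509487782 t 5.825 F [0.6269 0.1763 0.5578] open 0.4913229828331846
d mm [-0.5823 -1.4542 60.0943] rot u [ 0.0063 -0.0176 -0.082 ]
```

View pics/t2.png

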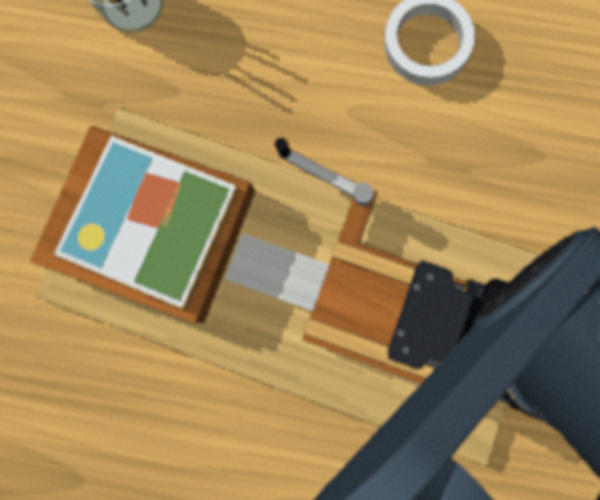

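The keeper is fully out, with its tab at (282,148) and hub at (363,193), and the gripper is over the carriage grip. Descend and pinch.

Call:
{"name": "apply_moves", "arguments": {
  "rows": [
    {"x": 0, "y": -1, "z": 30, "rx": 0, "ry": 0, "rz": 0, "claw": 130},
    {"x": 0, "y": -1, "z": 60, "rx": 0, "ry": 0, "rz": 0, "claw": 130},
    {"x": 0, "y": -1, "z": 60, "rx": 0, "ry": 0, "rz": 0, "claw": 240},
    {"x": 0, "y": -1, "z": 60, "rx": 0, "ry": 0, "rz": 0, "claw": 240},
    {"x": 0, "y": -1, "z": 60, "rx": 0, "ry": 0, "rz": 0, "claw": 240},
    {"x": 0, "y": -1, "z": 60, "rx": 0, "ry": 0, "rz": 0, "claw": 240}
  ]
}}

```text
time_s: 6.62
position: [0.4679, -0.2335, 0.144]
tcp_rot: [[0.987, -0.163, 0.002], [-0.163, -0.987, -0.003], [0.003, 0.002, -1.0]]
force: [-0.6, -1.1, 2.7]
opening: 0.181
grasp_force: 30.0
```

```bash
python3 to.py 0 -102.5 143
```

```text
now st [   1.3428 -200.6108] 143.98034167532796 t 6.625 F [-0.6208 -1.1023  2.6869] open 0.18118018117688722
d mm [ -1.7835 -98.1059   0.7348] rot u [ 0.0235 -0.0261 -0.0427]
```

Call:
{"name": "apply_moves", "arguments": {
  "rows": [
    {"x": 0, "y": -12, "z": 0, "rx": 0, "ry": 0, "rz": 0, "claw": 240},
    {"x": 0, "y": -24, "z": 0, "rx": 0, "ry": 0, "rz": 0, "claw": 240},
    {"x": 0, "y": -36, "z": 0, "rx": 0, "ry": 0, "rz": 0, "claw": 240},
    {"x": -0.5, "y": -48, "z": 0, "rx": 0, "ry": 0, "rz": 0, "claw": 240},
    {"x": -0.5, "y": -60, "z": 0, "rx": 0, "ry": 0, "rz": 0, "claw": 240},
    {"x": -1, "y": -72, "z": 0, "rx": 0, "ry": 0, "rz": 0, "claw": 240},
    {"x": -1, "y": -82, "z": 0, "rx": 0, "ry": 0, "rz": 0, "claw": 240},
    {"x": -1, "y": -90, "z": 0, "rx": 0, "ry": 0, "rz": 0, "claw": 240},
    {"x": -1, "y": -95, "z": 0, "rx": 0, "ry": 0, "rz": 0, "claw": 240},
    {"x": -1, "y": -95, "z": 0, "rx": 0, "ry": 0, "rz": 0, "claw": 240}
  ]
}}

```text
time_s: 7.88
position: [0.483, -0.1404, 0.1439]
tcp_rot: [[0.987, -0.163, 0.003], [-0.163, -0.987, -0.004], [0.004, 0.003, -1.0]]
force: [-0.5, -4.7, 2.1]
opening: 0.18
grasp_force: 30.0
```

Call:
{"name": "apply_moves", "arguments": {
  "rows": [
    {"x": 0, "y": -2, "z": 0, "rx": 0, "ry": 0, "rz": 0, "claw": 240},
    {"x": 0, "y": -4, "z": 0, "rx": 0, "ry": 0, "rz": 0, "claw": 240},
    {"x": 0, "y": -4, "z": 0, "rx": 0, "ry": 0, "rz": 0, "claw": 240}
  ]
}}

```text
time_s: 8.25
position: [0.4836, -0.137, 0.144]
tcp_rot: [[0.987, -0.163, 0.003], [-0.163, -0.987, -0.005], [0.004, 0.004, -1.0]]
force: [-1.6, -7.2, 2.1]
opening: 0.182
grasp_force: 30.0
```

```bash
python3 to.py 0 -102.5 143
```

```text
now st [   1.4948 -102.8914] 143.98221075107753 t 8.25 F [-1.5679 -7.2275  2.0927] open 0.1819411415524087
d mm [-1.5004 -0.3892  0.9745] rot u [ 0.0397 -0.0387 -0.0399]
```

Call:
{"name": "apply_moves", "arguments": {
  "rows": [
    {"x": 0, "y": -3, "z": 0, "rx": 0, "ry": 0, "rz": 0, "claw": 240},
    {"x": 0, "y": -3, "z": 0, "rx": 0, "ry": 0, "rz": 0, "claw": 240}
  ]
}}

```text
time_s: 8.5
position: [0.4837, -0.1364, 0.144]
tcp_rot: [[0.987, -0.161, 0.002], [-0.161, -0.987, -0.009], [0.004, 0.008, -1.0]]
force: [-5.2, -15.5, 0.6]
opening: 0.182
grasp_force: 30.1
```

```bash
python3 to.py 0 -102.5 143;python3 to.py 2 249 200 90;python3 to.py 2 249 200 -90
```

```text
now st [   1.5069 -102.2776] 143.9814624904577 t 8.5 F [ -5.1751 -15.5328   0.5905] open 0.18209811424407926
d mm [-1.5099  0.2178  0.9777] rot u [ 0.0807 -0.0353 -0.0232]
now st [   1.5069 -102.2776] 143.9814624904577 t 8.5 F [ -5.1751 -15.5328   0.5905] open 0.18209811424407926
d mm [  -0.1462 -350.7923  -58.9833] rot u [ 0.0356 -0.0911 14.9767]
now st [   1.5069 -102.2776] 143.9814624904577 t 8.5 F [ -5.1751 -15.5328   0.5905] open 0.18209811424407926
d mm [  -0.1462 -350.7923  -58.9833] rot u [  0.0911   0.0356 -15.0231]
```

Call:
{"name": "apply_moves", "arguments": {
  "rows": [
    {"x": 0, "y": 2, "z": 0, "rx": 0, "ry": 0, "rz": 0, "claw": 0},
    {"x": 0, "y": 2, "z": 0, "rx": 0, "ry": 0, "rz": 0, "claw": 0},
    {"x": 0, "y": 2, "z": 0, "rx": 0, "ry": 0, "rz": 0, "claw": 0},
    {"x": 0, "y": 2, "z": -20, "rx": 0, "ry": 0, "rz": 0, "claw": 0},
    {"x": 0, "y": 2, "z": -60, "rx": 0, "ry": 0, "rz": 0, "claw": 0}
  ]
}}

```text
time_s: 9.12
position: [0.4813, -0.1325, 0.202]
tcp_rot: [[0.986, -0.164, -0.004], [-0.164, -0.986, 0.003], [-0.005, -0.002, -1.0]]
force: [1.2, 0.2, -0.3]
opening: 0.662
grasp_force: 0.0
```

Call:
{"name": "apply_moves", "arguments": {
  "rows": [
    {"x": 0, "y": -40, "z": 0, "rx": 0, "ry": 0, "rz": -1.7, "claw": 0},
    {"x": 0, "y": -80, "z": 0, "rx": 0, "ry": 0, "rz": -3.4, "claw": 0},
    {"x": 0, "y": -120, "z": 0, "rx": 0, "ry": 0, "rz": -5.1, "claw": 0},
    {"x": 0, "y": -160, "z": 0, "rx": 0, "ry": 0, "rz": -6.8, "claw": 0},
    {"x": 0, "y": -200, "z": 0, "rx": 0, "ry": 0, "rz": -8.5, "claw": 0},
    {"x": 0, "y": -240, "z": 0, "rx": 0, "ry": 0, "rz": -10.2, "claw": 0},
    {"x": 0, "y": -280, "z": 0, "rx": 0, "ry": 0, "rz": -11.9, "claw": 0},
    {"x": 0, "y": -320, "z": 0, "rx": 0, "ry": 0, "rz": -13.6, "claw": 0},
    {"x": 0, "y": -354, "z": 0, "rx": 0, "ry": 0, "rz": -15, "claw": 0},
    {"x": 0, "y": -354, "z": 0, "rx": 0, "ry": 0, "rz": -15, "claw": 0}
  ]
}}

```text
time_s: 10.38
position: [0.5402, 0.2181, 0.2026]
tcp_rot: [[0.161, 0.987, 0.0], [0.987, -0.161, 0.001], [0.001, -0.0, -1.0]]
force: [-0.4, 0.0, 0.1]
opening: 0.999
grasp_force: 0.0
```

```bash
python3 to.py 2 245 103 -90
python3 - <<'E'
from h import *
p,d=capture('scene');c=camera_params('scene');W=cloud(c,d)
cv2.imwrite('pics/s2.png',cv2.resize(p[140:280,200:440,::-1],None,fx=3,fy=3))
S=st(W);z=W[...,2]
m=(z>.0875)&(z<.097)&(abs(S[...,0])<100)&(S[...,1]>40)&(S[...,1]<215);print(m.sum(),cv2.minAreaRect(S[m].astype(np.float32)))
m=(z>.146)&(z<.158)&(abs(S[...,0])<40)&(S[...,1]>-150)&(S[...,1]<-60);print(m.sum(),cv2.minAreaRect(S[m].astype(np.float32)))
E
```

```text
now st [  0.9279 256.7626] 202.56812459315876 t 10.375 F [-0.4349  0.0214  0.0526] open 0.9989790200660909
d mm [-11.8198   1.0922  99.5611] rot u [-0.0001 -0.0057 -0.0151]
2004 ((19.452735900878906, 133.19520568847656), (167.00697326660156, 166.145263671875), 87.67951202392578)
74 ((1.9284744262695312, -102.89837646484375), (15.6805419921875, 39.84821701049805), 89.75938415527344)
```

View pics/s2.png

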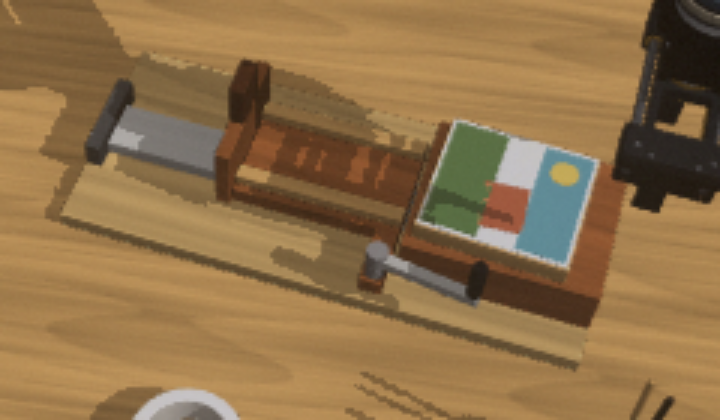

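Keeper is clear (tab at (478,280) in crop, next to the block) and the carriage is against the block. The gripper is behind the panel's far edge. Descend and start pushing.

Call:
{"name": "apply_moves", "arguments": {
  "rows": [
    {"x": -6, "y": 1, "z": 40, "rx": 0, "ry": 0, "rz": 0, "claw": 0},
    {"x": -6, "y": 1, "z": 80, "rx": 0, "ry": 0, "rz": 0, "claw": 0},
    {"x": -6, "y": 1, "z": 99, "rx": 0, "ry": 0, "rz": 0, "claw": 0},
    {"x": -6, "y": 1, "z": 99, "rx": 0, "ry": 0, "rz": 0, "claw": 0},
    {"x": -16, "y": 1, "z": 99, "rx": 0, "ry": 0, "rz": 0, "claw": 0},
    {"x": -22, "y": 1, "z": 99, "rx": 0, "ry": 0, "rz": 0, "claw": 0},
    {"x": -28, "y": 1, "z": 99, "rx": 0, "ry": 0, "rz": 0, "claw": 0},
    {"x": -34, "y": 1, "z": 99, "rx": 0, "ry": 0, "rz": 0, "claw": 0},
    {"x": -40, "y": 1, "z": 99, "rx": 0, "ry": 0, "rz": 0, "claw": 0},
    {"x": -40, "y": 1, "z": 99, "rx": 0, "ry": 0, "rz": 0, "claw": 0}
  ]
}}

```text
time_s: 11.68
position: [0.5352, 0.1753, 0.1039]
tcp_rot: [[0.164, 0.986, 0.0], [0.986, -0.164, -0.001], [-0.001, 0.0, -1.0]]
force: [0.7, -0.5, 0.5]
opening: 1.002
grasp_force: 0.1
```

```bash
cat > pan.py <<'E'
from h import *
for n in ['top','scene']:
    p,d=capture(n);c=camera_params(n)
    hsv=cv2.cvtColor(p,cv2.COLOR_RGB2HSV)
    S=st(ray(c,np.stack(np.meshgrid(np.arange(560),np.arange(420)),-1).reshape(-1,2),.092)).reshape(420,560,2)
    g=cv2.inRange(hsv,(40,60,40),(80,255,255))>0
    b=cv2.inRange(hsv,(90,70,60),(112,255,255))>0
    for nm,m in (('green',g),('blue',b)):
        m=m&(abs(S[...,0])<100)&(abs(S[...,1]-60)<190)
        k,l,s,_=cv2.connectedComponentsWithStats(m.astype(np.uint8))
        i=1+np.argmax(s[1:,4]); q=S[l==i].astype(np.float32); print(n,nm,s[i,4],q.mean(0),cv2.minAreaRect(q))
E
python3 to.py 2 54.5 103 -90; python3 pan.py
```

```text
now st [  2.7497 213.624 ] 103.86747619634679 t 11.675 F [ 0.6556 -0.5358  0.4839] open 1.0015816915368874
d mm [-159.1252    0.0575    0.9747] rot u [ 0.0037  0.0064 -0.0485]
top green 1430 [ 4.0842 92.886 ] ((5.133815765380859, 93.12184143066406), (47.71135711669922, 115.35826873779297), 89.7734603881836)
top blue 1088 [  9.5066 175.2584] ((5.442588806152344, 175.3013458251953), (45.382835388183594, 116.02149963378906), 88.5713119506836)
scene green 574 [ 7.1154 92.0927] ((4.9414215087890625, 91.99372863769531), (48.47355270385742, 116.47616577148438), 89.35282135009766)
scene blue 298 [ 16.7867 167.2435] ((6.280586242675781, 168.1691131591797), (116.9460678100586, 40.20884323120117), 7.049135684967041)
```

Call:
{"name": "apply_moves", "arguments": {
  "rows": [
    {"x": -8, "y": 0, "z": 0, "rx": 0, "ry": 0, "rz": 0, "claw": 0},
    {"x": -16, "y": 0, "z": 0, "rx": 0, "ry": 0, "rz": 0, "claw": 0},
    {"x": -24, "y": 0, "z": 0, "rx": 0, "ry": 0, "rz": 0, "claw": 0},
    {"x": -32, "y": 0, "z": 0, "rx": 0, "ry": 0, "rz": 0, "claw": 0},
    {"x": -40, "y": 0, "z": 0, "rx": 0, "ry": 0, "rz": 0, "claw": 0},
    {"x": -48, "y": 0, "z": 0, "rx": 0, "ry": 0, "rz": 0, "claw": 0},
    {"x": -56, "y": 0, "z": 0, "rx": 0, "ry": 0, "rz": 0, "claw": 0},
    {"x": -64, "y": 0, "z": 0, "rx": 0, "ry": 0, "rz": 0, "claw": 0},
    {"x": -72, "y": 0, "z": 0, "rx": 0, "ry": 0, "rz": 0, "claw": 0},
    {"x": -80, "y": 0, "z": 0, "rx": 0, "ry": 0, "rz": 0, "claw": 0}
  ]
}}

```text
time_s: 13.02
position: [0.522, 0.0966, 0.1039]
tcp_rot: [[0.164, 0.986, 0.0], [0.986, -0.164, 0.0], [0.0, 0.0, -1.0]]
force: [0.5, 1.4, 1.2]
opening: 0.999
grasp_force: 1.1
```

```bash
python3 to.py 2 54.5 103 -90; python3 pan.py
```

```text
now st [  2.2475 133.8854] 103.94769071039464 t 13.025 F [0.5081 1.4003 1.1633] open 0.9989041894103314
d mm [-79.3859   0.1707   0.9266] rot u [ 0.0044 -0.0025 -0.0504]
top green 1404 [ 3.5251 12.3273] ((5.342475891113281, 13.285892486572266), (47.307708740234375, 115.1998291015625), 89.59039306640625)
top blue 1123 [ 14.6372 231.6723] ((-1.3910598754882812, 244.12893676757812), (49.260887145996094, 192.72984313964844), 74.89883422851562)
scene green 566 [ 7.5069 10.8128] ((6.370769500732422, 11.23867130279541), (48.3897705078125, 115.97671508789062), 89.77622985839844)
scene blue 237 [17.1483 84.3728] ((4.672924041748047, 93.19463348388672), (40.74365997314453, 115.11033630371094), 89.72540283203125)
```

Call:
{"name": "apply_moves", "arguments": {
  "rows": [
    {"x": -8, "y": 0, "z": 0, "rx": 0, "ry": 0, "rz": 0, "claw": 0},
    {"x": -16, "y": 0, "z": 0, "rx": 0, "ry": 0, "rz": 0, "claw": 0},
    {"x": -24, "y": 0, "z": 0, "rx": 0, "ry": 0, "rz": 0, "claw": 0},
    {"x": -32, "y": 0, "z": 0, "rx": 0, "ry": 0, "rz": 0, "claw": 0},
    {"x": -40, "y": 0, "z": 0, "rx": 0, "ry": 0, "rz": 0, "claw": 0},
    {"x": -48, "y": 0, "z": 0, "rx": 0, "ry": 0, "rz": 0, "claw": 0},
    {"x": -56, "y": 0, "z": 0, "rx": 0, "ry": 0, "rz": 0, "claw": 0},
    {"x": -64, "y": 0, "z": 0, "rx": 0, "ry": 0, "rz": 0, "claw": 0},
    {"x": -70, "y": 0, "z": 0, "rx": 0, "ry": 0, "rz": 0, "claw": 0},
    {"x": -72, "y": 0, "z": 0, "rx": 0, "ry": 0, "rz": 0, "claw": 0}
  ]
}}

```text
time_s: 14.38
position: [0.5101, 0.0256, 0.1038]
tcp_rot: [[0.165, 0.986, 0.0], [0.986, -0.165, 0.0], [0.0, 0.0, -1.0]]
force: [0.8, 1.2, -0.2]
opening: 0.998
grasp_force: 0.8
```

Call:
{"name": "apply_moves", "arguments": {
  "rows": [
    {"x": -2, "y": 0, "z": 0, "rx": 0, "ry": 0, "rz": 0, "claw": 0},
    {"x": -4, "y": 0, "z": 0, "rx": 0, "ry": 0, "rz": 0, "claw": 0},
    {"x": -5, "y": 0, "z": 0, "rx": 0, "ry": 0, "rz": 0, "claw": 0},
    {"x": -5, "y": 0, "z": 0, "rx": 0, "ry": 0, "rz": 0, "claw": 0}
  ]
}}

```text
time_s: 14.88
position: [0.5093, 0.0211, 0.1038]
tcp_rot: [[0.164, 0.986, 0.0], [0.986, -0.164, -0.0], [-0.0, 0.0, -1.0]]
force: [0.5, 0.7, 0.2]
opening: 1.005
grasp_force: 0.6
```

```bash
python3 to.py 2 54.5 103 -90; python3 pan.py
```

```text
now st [ 1.7357 57.2723] 103.84693127093746 t 14.875 F [0.4889 0.7342 0.2173] open 1.0046878146443536
d mm [-2.7709  0.2782  0.8472] rot u [ 0.0015  0.0009 -0.0483]
top green 1438 [  3.3777 -64.3163] ((5.001441955566406, -63.547672271728516), (47.25801086425781, 114.8495101928711), 89.69072723388672)
top blue 4243 [ -0.4805 145.8949] ((-12.888420104980469, 155.40640258789062), (150.36602783203125, 212.46336364746094), 76.65516662597656)
scene green 530 [  8.0525 -64.1884] ((6.85687255859375, -63.594268798828125), (48.75712585449219, 115.82271575927734), 89.80438232421875)
scene blue 175 [24.7866  9.8172] ((7.035858154296875, 16.963375091552734), (115.67757415771484, 41.55088424682617), 1.3931424617767334)
```

Call:
{"name": "apply_moves", "arguments": {
  "rows": [
    {"x": -1, "y": 0, "z": 0, "rx": 0, "ry": 0, "rz": 0, "claw": 0},
    {"x": -2, "y": 0, "z": 0, "rx": 0, "ry": 0, "rz": 0, "claw": 0},
    {"x": -2, "y": 0, "z": 0, "rx": 0, "ry": 0, "rz": 0, "claw": 0}
  ]
}}

```text
time_s: 15.35
position: [0.509, 0.0199, 0.1038]
tcp_rot: [[0.164, 0.986, 0.0], [0.986, -0.164, 0.001], [0.001, 0.0, -1.0]]
force: [1.8, 4.9, 1.0]
opening: 1.004
grasp_force: 2.8
```

Call:
{"name": "apply_moves", "arguments": {
  "rows": [
    {"x": -1, "y": 0, "z": 0, "rx": 0, "ry": 0, "rz": 0, "claw": 0},
    {"x": -1, "y": 0, "z": 0, "rx": 0, "ry": 0, "rz": 0, "claw": 0}
  ]
}}

```text
time_s: 15.6
position: [0.5089, 0.0193, 0.1038]
tcp_rot: [[0.164, 0.986, 0.0], [0.986, -0.164, 0.002], [0.002, 0.0, -1.0]]
force: [2.1, 6.4, 1.3]
opening: 1.002
grasp_force: 3.6
```

```bash
python3 to.py 2 54.5 103 -90; python3 pan.py|grep green;python3 - <<'E'
from h import *
p,d=capture('scene');W=cloud(camera_params('scene'),d);S=st(W);z=W[...,2]
cv2.imwrite('pics/s3.png',cv2.resize(p[140:280,200:440,::-1],None,fx=3,fy=3))
m=(z>.146)&(z<.158)&(abs(S[...,0])<40)&(S[...,1]>-150)&(S[...,1]<-60);print(m.sum(),cv2.minAreaRect(S[m].astype(np.float32)))
E
```

```text
now st [ 1.5766 55.488 ] 103.8350937462747 t 15.6 F [2.0977 6.3514 1.253 ] open 1.0018365277685668
d mm [-0.9873  0.4285  0.8333] rot u [ 0.0013 -0.0179 -0.0511]
top green 1490 [  3.8073 -65.1444] ((4.961498260498047, -64.960205078125), (47.30084228515625, 115.0783462524414), 89.86726379394531)
scene green 532 [  7.7755 -65.8565] ((6.749744415283203, -65.33626556396484), (48.30275344848633, 115.59420776367188), 89.18183898925781)
78 ((0.43605995178222656, -103.5015869140625), (41.52024459838867, 16.57271957397461), 0.28443270921707153)
```

The panel is square against the fence (about 6 N contact, x offset about 5 mm). Back off, rise, then return to the keeper tab.

Call:
{"name": "apply_moves", "arguments": {
  "rows": [
    {"x": 6, "y": 0, "z": 0, "rx": 0, "ry": 0, "rz": 0, "claw": 0},
    {"x": 15, "y": 0, "z": 0, "rx": 0, "ry": 0, "rz": 0, "claw": 0},
    {"x": 20, "y": 0, "z": -50, "rx": 0, "ry": 0, "rz": 0, "claw": 0},
    {"x": 40, "y": 0, "z": -100, "rx": 0, "ry": 0, "rz": 1.5, "claw": 130},
    {"x": 50, "y": 20, "z": -100, "rx": 0, "ry": 0, "rz": 3.2, "claw": 130},
    {"x": 60, "y": 40, "z": -100, "rx": 0, "ry": 0, "rz": 4.9, "claw": 130},
    {"x": 70, "y": 60, "z": -100, "rx": 0, "ry": 0, "rz": 6.6, "claw": 130},
    {"x": 80, "y": 80, "z": -100, "rx": 0, "ry": 0, "rz": 8.3, "claw": 130},
    {"x": 88, "y": 100, "z": -100, "rx": 0, "ry": 0, "rz": 10, "claw": 130},
    {"x": 88, "y": 115, "z": -100, "rx": 0, "ry": 0, "rz": 11.7, "claw": 130}
  ]
}}

```text
time_s: 17.0
position: [0.6373, 0.0867, 0.2035]
tcp_rot: [[0.985, 0.175, -0.0], [0.175, -0.985, -0.0], [-0.0, 0.0, -1.0]]
force: [-0.6, 0.5, -0.1]
opening: 0.496
grasp_force: 0.0
```

```bash
python3 to.py 116.6 144 122
python3 - <<'E'
from h import *
p,d=capture('top');W=cloud(camera_params('top'),d);S=st(W);z=W[...,2]
m=(z>.118)&(z<.131)&(S[...,0]>60)&(S[...,0]<160)&(S[...,1]>90)&(S[...,1]<200);print(m.sum(),S[m].mean(0) if m.any() else 0)
E
```

```text
now st [117.6494 142.4471] 203.45097853929354 t 17.0 F [-0.5525  0.5029 -0.0631] open 0.49600584781141277
d mm [-0.4541 -1.841  81.4505] rot u [0.0039 0.0024 3.2028]
28 [110.2645 142.8065]
```

Call:
{"name": "apply_moves", "arguments": {
  "rows": [
    {"x": 0, "y": -2, "z": 0, "rx": 0, "ry": 0, "rz": 1.6, "claw": 130},
    {"x": 0, "y": -2, "z": 30, "rx": 0, "ry": 0, "rz": 3.2, "claw": 130},
    {"x": 0, "y": -2, "z": 30, "rx": 0, "ry": 0, "rz": 3.2, "claw": 130}
  ]
}}

```text
time_s: 17.42
position: [0.6338, 0.0882, 0.1714]
tcp_rot: [[0.989, -0.15, -0.007], [-0.15, -0.989, -0.0], [-0.007, 0.001, -1.0]]
force: [-0.4, -0.3, -0.2]
opening: 0.489
grasp_force: 0.0
```

```bash
python3 to.py 116.6 144 122
python3 - <<'E'
from h import *
c=camera_params('wrist');p,d=capture('wrist');cv2.imwrite('pics/w3.png',p[:,:,::-1])
E
```

```text
now st [113.9429 143.2999] 171.42430553348996 t 17.425 F [-0.3774 -0.3358 -0.2328] open 0.4885590873385415
d mm [ 2.9909 -0.7293 49.4048] rot u [0.0106 0.0632 0.0872]
```

View pics/w3.png

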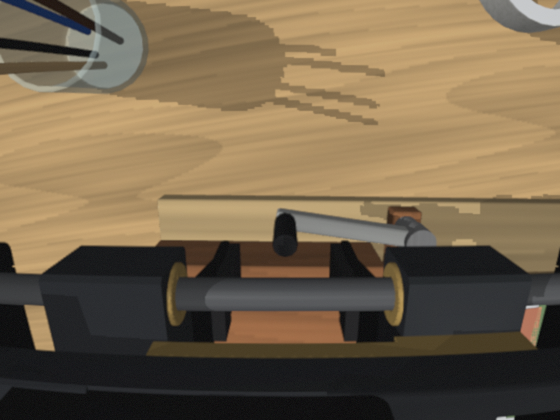

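The wrist shows the tab with its top face around (285,243), between the finger lines. Ray-casting it.

Run:
```python
from h import *
c=camera_params('wrist')
print(st(ray(c,[[285,243],[285,215],[415,230]],.125)),st(ray(c,[[285,215]],.085)))
```

```text
[[115.9557 143.73  ]
 [131.6391 143.8923]
 [123.8297  73.9292]] [[119.4354 143.6985]]
```

Matches the prediction (116,144). Descend and pinch.

Call:
{"name": "apply_moves", "arguments": {
  "rows": [
    {"x": 2.5, "y": -0.5, "z": 25, "rx": 0, "ry": 0, "rz": 0.1, "claw": 130},
    {"x": 2.5, "y": -0.5, "z": 49, "rx": 0, "ry": 0, "rz": 0.1, "claw": 130},
    {"x": 2.5, "y": -0.5, "z": 49, "rx": 0, "ry": 0, "rz": 0.1, "claw": 130},
    {"x": 2.5, "y": -0.5, "z": 49, "rx": 0, "ry": 0, "rz": 0.1, "claw": 240},
    {"x": 2.5, "y": -0.5, "z": 49, "rx": 0, "ry": 0, "rz": 0.1, "claw": 240},
    {"x": 2.5, "y": -0.5, "z": 49, "rx": 0, "ry": 0, "rz": 0.1, "claw": 240},
    {"x": 2.5, "y": -0.5, "z": 49, "rx": 0, "ry": 0, "rz": 0.1, "claw": 240}
  ]
}}

```text
time_s: 18.35
position: [0.6391, 0.0875, 0.1255]
tcp_rot: [[0.987, -0.163, 0.001], [-0.163, -0.987, -0.001], [0.001, 0.001, -1.0]]
force: [0.2, -2.0, 2.6]
opening: 0.149
grasp_force: 30.0
```

```bash
python3 to.py 116.6 144 122;  python3 -c "
from math import *
for i in range(0,20): a=0.015+i*.0925; b=a-.2; print(round(a,3), round(-90*sin(b)-16.6,1), round(-(90*cos(b)-88.5),1))
"
```

```text
now st [119.2807 143.5363] 125.46714757359759 t 18.35 F [ 0.2383 -2.0499  2.6317] open 0.14886961252048142
d mm [-2.6861 -0.4557  3.464 ] rot u [ 0.0108 -0.0093 -0.0426]
0.015 -0.0 0.0
0.107 -8.3 -1.1
0.2 -16.6 -1.5
0.292 -24.9 -1.1
0.385 -33.2 0.0
0.478 -41.3 1.9
0.57 -49.1 4.6
0.662 -56.8 8.0
0.755 -64.0 12.0
0.848 -70.9 16.7
0.94 -77.3 22.0
1.032 -83.2 27.9
1.125 -88.5 34.3
1.217 -93.2 41.2
1.31 -97.2 48.5
1.402 -100.6 56.1
1.495 -103.2 64.0
1.587 -105.1 72.1
1.68 -106.2 80.3
1.772 -106.6 88.7
```

Call:
{"name": "apply_moves", "arguments": {
  "rows": [
    {"x": -8, "y": -1, "z": 0, "rx": 0, "ry": 0, "rz": 0, "claw": 240},
    {"x": -16.5, "y": -1.5, "z": 0, "rx": 0, "ry": 0, "rz": 0, "claw": 240},
    {"x": -25, "y": -1, "z": 0, "rx": 0, "ry": 0, "rz": 0, "claw": 240},
    {"x": -33, "y": 0, "z": 0, "rx": 0, "ry": 0, "rz": 0, "claw": 240},
    {"x": -41, "y": 2, "z": 0, "rx": 0, "ry": 0, "rz": 0, "claw": 240},
    {"x": -49, "y": 4.5, "z": 0, "rx": 0, "ry": 0, "rz": 0, "claw": 240},
    {"x": -57, "y": 8, "z": 0, "rx": 0, "ry": 0, "rz": 0, "claw": 240},
    {"x": -64, "y": 12, "z": 0, "rx": 0, "ry": 0, "rz": 0, "claw": 240},
    {"x": -71, "y": 16.5, "z": 0, "rx": 0, "ry": 0, "rz": 0, "claw": 240},
    {"x": -77.5, "y": 22, "z": 0, "rx": 0, "ry": 0, "rz": 0, "claw": 240}
  ]
}}

```text
time_s: 19.6
position: [0.56, 0.0795, 0.1255]
tcp_rot: [[0.986, -0.164, 0.004], [-0.164, -0.986, 0.001], [0.004, -0.001, -1.0]]
force: [5.3, 0.9, 1.7]
opening: 0.153
grasp_force: 30.0
```

Call:
{"name": "apply_moves", "arguments": {
  "rows": [
    {"x": -5.5, "y": 6, "z": 0, "rx": 0, "ry": 0, "rz": 0, "claw": 240},
    {"x": -11, "y": 12.5, "z": 0, "rx": 0, "ry": 0, "rz": 0, "claw": 240},
    {"x": -15.5, "y": 19, "z": 0, "rx": 0, "ry": 0, "rz": 0, "claw": 240},
    {"x": -19.5, "y": 26.5, "z": 0, "rx": 0, "ry": 0, "rz": 0, "claw": 240},
    {"x": -23, "y": 34, "z": 0, "rx": 0, "ry": 0, "rz": 0, "claw": 240},
    {"x": -25.5, "y": 42, "z": 0, "rx": 0, "ry": 0, "rz": 0, "claw": 240},
    {"x": -27.5, "y": 50, "z": 0, "rx": 0, "ry": 0, "rz": 0, "claw": 240},
    {"x": -28.5, "y": 58, "z": 0, "rx": 0, "ry": 0, "rz": 0, "claw": 240},
    {"x": -29, "y": 65, "z": 0, "rx": 0, "ry": 0, "rz": 0, "claw": 240},
    {"x": -29, "y": 66.5, "z": 0, "rx": 0, "ry": 0, "rz": 0, "claw": 240}
  ]
}}

```text
time_s: 20.85
position: [0.5154, 0.0195, 0.1251]
tcp_rot: [[0.986, -0.165, -0.007], [-0.165, -0.986, 0.003], [-0.008, -0.002, -1.0]]
force: [-1.7, 6.1, 10.5]
opening: 0.148
grasp_force: 30.0
```

```bash
python3 to.py 10 55 125; python3 pan.py | grep green
```

```text
now st [ 7.9877 56.7382] 125.05797938864885 t 20.85 F [-1.7421  6.1252 10.4657] open 0.14847042345954456
d mm [2.0226 1.7266 0.0394] rot u [-0.0157  0.0745 -0.055 ]
top green 1429 [  3.0637 -65.8761] ((4.9703216552734375, -64.79914855957031), (47.30754852294922, 115.05552673339844), 89.923095703125)
scene green 498 [ 11.633  -67.7281] ((6.4882659912109375, -64.91156768798828), (48.67224884033203, 116.0494155883789), 89.63836669921875)
```

Call:
{"name": "apply_moves", "arguments": {
  "rows": [
    {"x": 0, "y": 0, "z": 0, "rx": 0, "ry": 0, "rz": 0, "claw": 130},
    {"x": 0, "y": 0, "z": 0, "rx": 0, "ry": 0, "rz": 0, "claw": 130},
    {"x": 0, "y": 0, "z": -30, "rx": 0, "ry": 0, "rz": 0, "claw": 130},
    {"x": 0, "y": 0, "z": -80, "rx": 0, "ry": 0, "rz": 0, "claw": 130},
    {"x": -8, "y": 100, "z": -80, "rx": 0, "ry": 0, "rz": 0, "claw": 130},
    {"x": -8, "y": 160, "z": -80, "rx": 0, "ry": 0, "rz": 0, "claw": 130},
    {"x": -8, "y": 160, "z": -80, "rx": 0, "ry": 0, "rz": 0, "claw": 130},
    {"x": -8, "y": 160, "z": -80, "rx": 0, "ry": 0, "rz": 0, "claw": 130}
  ]
}}

```text
time_s: 21.95
position: [0.4839, -0.1403, 0.2042]
tcp_rot: [[0.986, -0.169, -0.002], [-0.169, -0.986, 0.001], [-0.002, -0.0, -1.0]]
force: [-0.9, 0.9, 0.8]
opening: 0.492
grasp_force: 0.0
```

```bash
python3 to.py 0 -103 143; python3 pan.py | grep green
python3 - <<'E'
from h import *
for n in ['scene','top']:
    p,d=capture(n);W=cloud(camera_params(n),d);S=st(W);z=W[...,2]
    m=(z>.117)&(z<.131)&(S[...,0]>-40)&(S[...,0]<160)&(S[...,1]>20)&(S[...,1]<200);print(m.sum(),S[m].mean(0) if m.any() else 0)
    if n=='scene':
        m=(z>.146)&(z<.158)&(abs(S[...,0])<40)&(S[...,1]>-150)&(S[...,1]<-60);print(m.sum(),cv2.minAreaRect(S[m].astype(np.float32)))
        cv2.imwrite('pics/s4.png',cv2.resize(p[140:280,200:440,::-1],None,fx=3,fy=3))
E
```

```text
now st [   2.293  -106.1171] 204.2017415146549 t 21.95 F [-0.9424  0.9056  0.8458] open 0.4921453834566479
d mm [-2.1909 -3.0751 61.2076] rot u [-0.0031  0.0208 -0.0954]
top green 176 [-46.1124 -64.3988] ((-45.52801513671875, -64.55645751953125), (14.0010404586792, 46.86929702758789), 0.004163443576544523)
scene green 552 [  7.0446 -66.0517] ((6.4049224853515625, -65.11138916015625), (48.66855239868164, 116.20965576171875), 89.84306335449219)
23 [12.6239 56.3732]
72 ((1.3956165313720703, -103.2658462524414), (15.809454917907715, 39.23799514770508), 89.9750747680664)
48 [10.0139 56.0519]
```

View pics/s4.png

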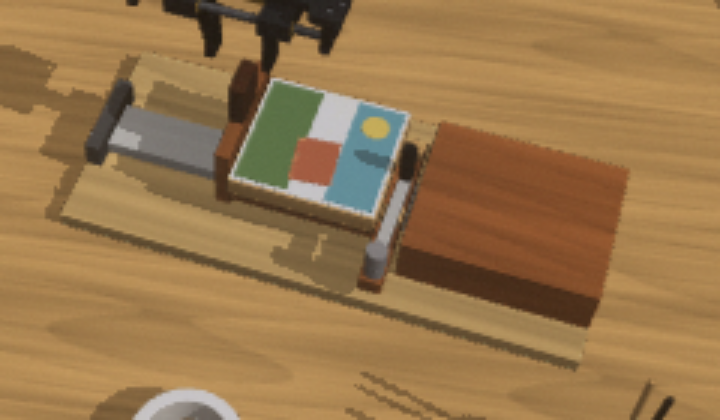

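The panel sits against the fence and the keeper lies across behind it (tab (408,160), hub (375,258)). Pinch the grip and pull home.

Call:
{"name": "apply_moves", "arguments": {
  "rows": [
    {"x": -2, "y": -3, "z": 0, "rx": 0, "ry": 0, "rz": 0, "claw": 130},
    {"x": -2, "y": -3, "z": 30, "rx": 0, "ry": 0, "rz": 0, "claw": 130},
    {"x": -2, "y": -3, "z": 60, "rx": 0, "ry": 0, "rz": 0, "claw": 130},
    {"x": -2, "y": -3, "z": 60, "rx": 0, "ry": 0, "rz": 0, "claw": 240},
    {"x": -2, "y": -3, "z": 60, "rx": 0, "ry": 0, "rz": 0, "claw": 240},
    {"x": -2, "y": -3, "z": 60, "rx": 0, "ry": 0, "rz": 0, "claw": 240},
    {"x": -2, "y": -3, "z": 60, "rx": 0, "ry": 0, "rz": 0, "claw": 240}
  ]
}}

```text
time_s: 23.02
position: [0.4842, -0.1367, 0.1459]
tcp_rot: [[0.987, -0.162, 0.002], [-0.162, -0.987, -0.004], [0.002, 0.004, -1.0]]
force: [-1.5, -5.0, 0.7]
opening: 0.184
grasp_force: 30.0
```

```bash
python3 to.py 0 -222.5 143
```

```text
now st [   2.024  -102.4547] 145.94600535391234 t 23.025 F [-1.4712 -5.0413  0.6851] open 0.18358676892463568
d mm [ -1.6205 120.0398   3.3899] rot u [ 0.0357 -0.0227 -0.0327]
```

Call:
{"name": "apply_moves", "arguments": {
  "rows": [
    {"x": 0, "y": 3, "z": 0, "rx": 0, "ry": 0, "rz": 0, "claw": 240},
    {"x": 0, "y": 7, "z": 0, "rx": 0, "ry": 0, "rz": 0, "claw": 240},
    {"x": 0, "y": 13, "z": 0, "rx": 0, "ry": 0, "rz": 0, "claw": 240},
    {"x": 0, "y": 20, "z": 0, "rx": 0, "ry": 0, "rz": 0, "claw": 240},
    {"x": 0, "y": 27, "z": 0, "rx": 0, "ry": 0, "rz": 0, "claw": 240},
    {"x": 0, "y": 34, "z": 0, "rx": 0, "ry": 0, "rz": 0, "claw": 240},
    {"x": 0, "y": 41, "z": 0, "rx": 0, "ry": 0, "rz": 0, "claw": 240},
    {"x": 0, "y": 48, "z": 0, "rx": 0, "ry": 0, "rz": 0, "claw": 240},
    {"x": 0, "y": 55, "z": 0, "rx": 0, "ry": 0, "rz": 0, "claw": 240},
    {"x": 0, "y": 62, "z": 0, "rx": 0, "ry": 0, "rz": 0, "claw": 240}
  ]
}}

```text
time_s: 24.28
position: [0.4747, -0.1945, 0.1459]
tcp_rot: [[0.986, -0.165, 0.003], [-0.165, -0.986, 0.002], [0.003, -0.003, -1.0]]
force: [4.9, 7.8, 4.0]
opening: 0.182
grasp_force: 30.0
```

Call:
{"name": "apply_moves", "arguments": {
  "rows": [
    {"x": 0, "y": 7, "z": 0, "rx": 0, "ry": 0, "rz": 0, "claw": 240},
    {"x": 0, "y": 14, "z": 0, "rx": 0, "ry": 0, "rz": 0, "claw": 240},
    {"x": 0, "y": 21, "z": 0, "rx": 0, "ry": 0, "rz": 0, "claw": 240},
    {"x": 0, "y": 28, "z": 0, "rx": 0, "ry": 0, "rz": 0, "claw": 240},
    {"x": 0, "y": 35, "z": 0, "rx": 0, "ry": 0, "rz": 0, "claw": 240},
    {"x": 0, "y": 42, "z": 0, "rx": 0, "ry": 0, "rz": 0, "claw": 240},
    {"x": 0, "y": 48, "z": 0, "rx": 0, "ry": 0, "rz": 0, "claw": 240},
    {"x": 0, "y": 52, "z": 0, "rx": 0, "ry": 0, "rz": 0, "claw": 240},
    {"x": 0, "y": 55, "z": 0, "rx": 0, "ry": 0, "rz": 0, "claw": 240},
    {"x": 0, "y": 55, "z": 0, "rx": 0, "ry": 0, "rz": 0, "claw": 240}
  ]
}}

```text
time_s: 25.52
position: [0.4658, -0.2491, 0.1459]
tcp_rot: [[0.986, -0.165, 0.003], [-0.165, -0.986, 0.002], [0.003, -0.002, -1.0]]
force: [4.9, 5.6, 3.2]
opening: 0.183
grasp_force: 30.0
```

```bash
python3 to.py 0 -222.5 143
```

```text
now st [   1.7643 -216.3466] 145.90771751307204 t 25.525 F [4.886  5.5647 3.1842] open 0.18320508311146427
d mm [-1.7364  6.1699  2.8894] rot u [-0.0197 -0.0305 -0.0576]
```

Call:
{"name": "apply_moves", "arguments": {
  "rows": [
    {"x": 0, "y": 2, "z": 0, "rx": 0, "ry": 0, "rz": 0, "claw": 240},
    {"x": 0, "y": 4, "z": 0, "rx": 0, "ry": 0, "rz": 0, "claw": 240},
    {"x": 0, "y": 6, "z": 0, "rx": 0, "ry": 0, "rz": 0, "claw": 240},
    {"x": 0, "y": 7, "z": 0, "rx": 0, "ry": 0, "rz": 0, "claw": 240},
    {"x": 0, "y": 7, "z": 0, "rx": 0, "ry": 0, "rz": 0, "claw": 240}
  ]
}}

```text
time_s: 26.15
position: [0.4648, -0.2554, 0.1459]
tcp_rot: [[0.986, -0.165, 0.004], [-0.165, -0.986, 0.002], [0.003, -0.003, -1.0]]
force: [5.6, 7.3, 3.5]
opening: 0.183
grasp_force: 30.1
```

Call:
{"name": "apply_moves", "arguments": {
  "rows": [
    {"x": 0, "y": 1.5, "z": 0, "rx": 0, "ry": 0, "rz": 0, "claw": 240},
    {"x": 0, "y": 2.5, "z": 0, "rx": 0, "ry": 0, "rz": 0, "claw": 240},
    {"x": 0, "y": 2.5, "z": 0, "rx": 0, "ry": 0, "rz": 0, "claw": 240}
  ]
}}

```text
time_s: 26.52
position: [0.4648, -0.2554, 0.1459]
tcp_rot: [[0.986, -0.166, 0.004], [-0.166, -0.986, 0.007], [0.003, -0.007, -1.0]]
force: [8.5, 15.3, 5.8]
opening: 0.183
grasp_force: 30.1
```

```bash
python3 to.py 0 -222.5 143; python3 pan.py | grep green
```

```text
now st [   1.705  -222.7763] 145.8528905559512 t 26.525 F [ 8.4556 15.2811  5.7779] open 0.183493720283458
d mm [-1.7157 -0.2427  2.8495] rot u [-0.0698 -0.0294 -0.0707]
top green 1 [-18.3257 -96.7351] ((-18.32566261291504, -96.73507690429688), (0.0, 0.0), 0.0)Traceback (most recent call last):
  File "pan.py", line 11, in <module>
    i=1+np.argmax(s[1:,4]); q=S[l==i].astype(np.float32); print(n,nm,s[i,4],q.mean(0),cv2.minAreaRect(q))
        ~~~~~~~~~^^^^^^^^^
    return _wrapfunc(a, 'argmax', axis=axis, out=out, **kwds)
    return bound(*args, **kwds)
ValueError: attempt to get argmax of an empty sequence
```

At the end stop (-222.8, force rising). Relax the push, release, rise and back away.

Call:
{"name": "apply_moves", "arguments": {
  "rows": [
    {"x": 0, "y": -1.5, "z": 0, "rx": 0, "ry": 0, "rz": 0, "claw": 240},
    {"x": 0, "y": -1.5, "z": 0, "rx": 0, "ry": 0, "rz": 0, "claw": 130},
    {"x": 0, "y": -1.5, "z": 0, "rx": 0, "ry": 0, "rz": 0, "claw": 130},
    {"x": 0, "y": -1.5, "z": -30, "rx": 0, "ry": 0, "rz": 0, "claw": 130},
    {"x": 0, "y": -1.5, "z": -90, "rx": 0, "ry": 0, "rz": 0, "claw": 130},
    {"x": -30, "y": 120, "z": -90, "rx": 0, "ry": 0, "rz": 0, "claw": 130},
    {"x": -60, "y": 180, "z": -90, "rx": 0, "ry": 0, "rz": 0, "claw": 130},
    {"x": -60, "y": 240, "z": -90, "rx": 0, "ry": 0, "rz": 0, "claw": 130},
    {"x": -60, "y": 240, "z": -90, "rx": 0, "ry": 0, "rz": 0, "claw": 130},
    {"x": -60, "y": 240, "z": -90, "rx": 0, "ry": 0, "rz": 0, "claw": 130}
  ]
}}

```text
time_s: 27.88
position: [0.3618, -0.4919, 0.2348]
tcp_rot: [[0.985, -0.17, 0.0], [-0.17, -0.985, -0.004], [0.001, 0.003, -1.0]]
force: [-1.0, 0.6, -0.1]
opening: 0.49
grasp_force: 0.0
```

```bash
sed -i 's/S\[...,1\]-60)<190/S[...,1]+60)<190/' pan.py; python3 pan.py
python3 - <<'E'
from h import *
p,d=capture('scene');W=cloud(camera_params('scene'),d);S=st(W);z=W[...,2]
m=(z>.117)&(z<.131)&(S[...,0]>-40)&(S[...,0]<160)&(S[...,1]>-110)&(S[...,1]<0);print('tab',m.sum(),S[m].mean(0))
m=(z>.146)&(z<.158)&(abs(S[...,0])<40)&(S[...,1]>-260)&(S[...,1]<-180);print('grip',m.sum(),cv2.minAreaRect(S[m].astype(np.float32)))
m=(z>.085)&(z<.093)&(abs(S[...,0])<75)&(S[...,1]>-214)&(S[...,1]<-72);print('panel',m.sum(),cv2.minAreaRect(S[m].astype(np.float32)))
cv2.imwrite('pics/s5.png',cv2.resize(p[140:280,200:440,::-1],None,fx=3,fy=3))
E
```

```text
top green 1538 [   3.8032 -184.3904] ((4.788410186767578, -184.21295166015625), (47.361724853515625, 114.97265625), 89.83721160888672)
top blue 1173 [   9.4083 -102.2027] ((5.0366973876953125, -102.37835693359375), (42.73588180541992, 115.83563995361328), 89.8896713256836)
scene green 529 [   6.5972 -185.0656] ((5.972095489501953, -184.3831787109375), (48.13397216796875, 116.7936782836914), 89.51470947265625)
scene blue 423 [  13.5776 -102.5765] ((6.8231048583984375, -102.76847076416016), (114.78273010253906, 42.254390716552734), 0.1010480746626854)
tab 24 [ 12.5935 -63.17  ]
grip 72 ((1.0903358459472656, -221.90158081054688), (16.395978927612305, 40.6575813293457), 88.205078125)
panel 1726 ((5.6542816162109375, -144.46316528320312), (138.84521484375, 134.8905487060547), 89.64813995361328)
```

View pics/s5.png

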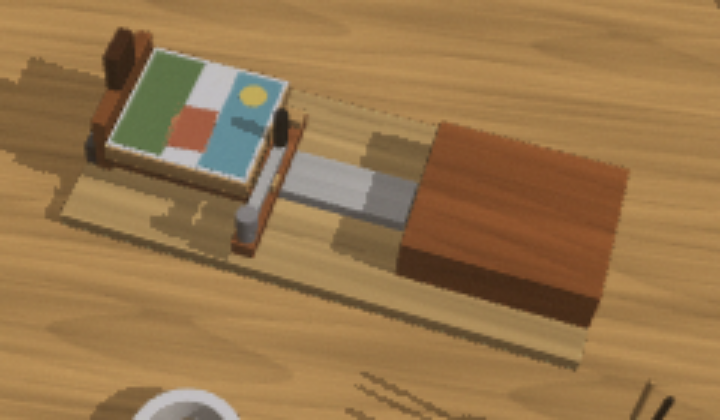

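The carriage is home (grip at about -222), the panel is against the fence at x about +5 mm, and the keeper is shut. Tab y -63.2 against hinge y -65 gives about 1.75 rad. The robot is clear, so I'm handing in.

```bash
python3 -c "from rig import *; print(hand_in())"
```

```text
the job is handed in; nothing more can be done
None
```

I handed the job in at about 28 s of the 72 s allowed; no verdict came back, but the last images showed the panel square against the fence about 5 mm off centre, the keeper shut, the carriage at its end stop, and the arm clear.

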